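Clamp a phone with four clicks of the ratchet lever

TASK

The ratchet clamp on the desk still stands some clicks on from the last job. Squeeze its orange release trigger fully against the black grip and let it go, so that the lever springs all the way back home; then swing the red-knobbed lever on by four clicks, counted from home, so that the jaw nips the phone, and not as far as a fifth, which would crack the glass. Finish still holding the lever there: do not let go of it, and leave the other things on the desk alone.

Things in the scene. Friction and masses are not known exactly. Their poses are not given: they have to be found in the camera images.
- clamp: Ratchet clamp, fixed to the desk. Origin at desk level under the lever's upright axis; in its frame (z up, at yaw 0 x away from the robot, y left) the aluminium base plate spans x -60 to 155, y -145 to 65, z 0 to 14 mm. Lever on the -x side, black grip bar and orange trigger on the +x side, phone between blue jaws (below 39 mm) on the -y side.
- lever (a joint): Lever angle (rad): 0 = home (pointing 125 deg counter-clockwise of the clamp's +x), growing as it swings on, counter-clockwise from above; stop at 1.36. Sprung home (1.2 to 2.4 N at the knob); a pawl holds it. The push rises by 2 to 5 N, then falls off at each click, as the pawl drops near 0.19, 0.43, 0.67, 0.90, 1.14; it seats up to 0.03 further on.
- lever_knob (a point): Middle of the upright round red knob on the lever's end, 20 mm across, 50 to 109 mm above the desk, 100 mm out from the lever's axis; this point lies 80 mm above the desk. The knob is fixed to the lever. The lever's arm below it ends at 50 mm height.
- trigger (a joint): Release trigger angle (rad): 0 at rest, 0.22 squeezed fully. Hinged about an upright axis at x 32, y 38 mm in the clamp's frame, sprung to 0 (3 to 6 N at trigger_pad). It carries the pawl: past 0.15 it frees the lever; each click makes it nod by up to 0.14.
- trigger_pad (a point): Point to squeeze on the orange trigger's outer (+y) face, 60 mm above the desk, 68 mm from its hinge. The trigger is a blade 8 mm thick, 19 to 75 mm high, running along the clamp's x from x 55 to 145 mm, outer face at y 44 mm at rest; here it moves about 15 mm towards the grip (-y) when squeezed fully.
- fixed_grip (a point): Point on the outer (-y) face of the fixed black grip bar, straight across from trigger_pad, 60 mm above the desk; 52 mm from trigger_pad at rest, about 37 mm when squeezed fully. The bar: 100 mm long along the clamp's x (x 50 to 150), 18 mm thick (y -8 to 10), 14 to 75 mm high.
- phone: Small black phone 66 x 50 x 8 mm, lying face up and loose on the clamp's rubber bed between the jaws, its long side along the clamp's x. Origin at the centre of its underside.
- jaw_pad: Black sprung rubber face of the moving jaw, 70 x 6 x 15 mm. Driven by the lever it moves 3 mm per click towards the phone (clamp's -y) and meets it shortly before the fourth click.
- tape: Roll of beige tape, 70 mm across, 40 mm high, loose on the desk at the left. Origin at the centre of its underside. Leave it.
- cutters: Red-handled flush cutters, 132 mm long, lying loose on the desk at the left. Leave them.
- reel: Reel of solder, 58 mm across, 36 mm high, loose on the blue mat at the right. Leave it.
Things that resemble listed ones, but are neither listed nor needed, are in the scene too. Leave any green look-alike of the phone alone.

How it is judged:
By the outcome, as a careful person would: the job done as asked, in the order asked, and still so for the second after the job is handed in, while the arm keeps its last pose, push and grip.
It also fails if it takes over 64 s, if anything falls off the work surface, if the arm or the gripper's body presses on something with over 40 N, if the wrist force passes 120 N, or if a joint passes its speed limit or range.

ROBOT

A 7-joint arm with a two-finger parallel gripper is mounted at the origin on a cart in front of the work surface, level with it; the furniture and walls round the work are solid. World frame = base frame: x ahead of the robot, y to its left, z up, the work surface at z = 0. Lengths are in mm, angles in rad, forces in N, time in s.
With the tool pointing down it reaches from about 400 to 850 mm from the base axis. Payload 4.5 kg.
Tool frame: the origin (TCP) lies on the mounting face of the last link; the fingertips stand 173 mm ahead of it and the grasp point (between the pads) lies 155 mm ahead of it; z points along the fingers, y is the line along which they close (so a half turn about z gives the same grasp; the last joint's range is limited). The gripper opens to 85 mm and grips with 20 to 120 N. Pads are 22 mm wide; open, the fingers measure 114 mm over their backs; the gripper's body (76 mm by 85 mm) begins 54 mm behind the grasp point. The pads swing forward as they close: fully open they stand 13 mm farther back than shut.
Start: joints at [-1.172, 0.689, -0.195, 1.565, 0.157, 0.902, -0.215], TCP at [222.956, 583.891, 404.717] pointing down, gripper open.
Joint ranges: [-3.01, 3.01], [-0.46, 2.08], [-1.47, 1.51], [0.13, 2.56], [-1, 4.14], [0.04, 2.09], [-2.66, 2.66]. Speed limits (rad/s): [2.57, 2.57, 3.14, 3.14, 3.14, 3.14, 3.14].

INTERFACE

Orientations are given as a rotation vector (axis times angle).
In Python, from rig import bot gives the robot as it stands.
- The arm moves only by the tool move_arm, never from a script. Its arguments are lists of equal length, an entry for each row: "linear": the shift along the tool's x, y, z each as a share of 120 mm, from -1 to 1, a list of three; "roll": the turn about the tool's z as a share of 45 degrees, from -1 to 1; "fingers": the opening, from 0 (shut) to 1 (fully open). A call has 1 to 8 rows; each row shifts and turns the commanded pose from where the row before left it, along the tool's axes as they then stand; what a row does not reach is not made up. A row lasts 1/10 s, in which the tool goes at most 50 mm and 8.59 degrees, less where a joint would pass 70% of its speed; a pose out of reach is approached as far as the arm can. A call with a number of a shift or a turn outside -1 to 1 is refused whole. A call with a gripper value outside its range is refused whole. The fingers move at their own pace and stop on an object; "force" is the grip in N (left out, the last holds). Time passes only in rows, so rows that do not move let the fingers close. It gives the time, the measured TCP pose, the force, the opening and the grip force at its end, in the units of the state.
- bot.sense(): the state, without advancing time (a new reading comes with each control period).
- bot.snapshot(name): name is "side" or "top"; returns the picture (400x640x3 uint8, red, green, blue); there is no depth.
- bot.camera_info(name): a dict with "camera_matrix" (3x3 intrinsics, pixels), "cam_to_world" (4x4, takes a point from camera to world coordinates). Camera axes: x right, y up, looking along -z (the intrinsics and any distortion apply to the point x, -y, -z); pixel columns grow to the right and rows downward; lengths in mm; the calibration is good to about 2 mm. A picture is of the moment at which its call begins. camera_info takes no time and is no camera call.
- bot.finish_job(): hands the job in; it is judged then, once.
Trained networks look in the newest picture that a camera, given by its name, has taken for a name from the list of things; names that differ only in an ending like _2 or _b are one class to them, and where a whole thing is asked for, a point or a joint stands for the part that bears it (a point fixed in the world has none). Each returns a list of dicts, best first, with "confidence" (0 to 1); they miss things now and then, are a little off and sometimes report something else, mostly with a low value. They report only what shows in the picture. A call takes as long as a camera call. They do not tell look-alikes from the thing itself.
- bot.regions_of(camera, name): "pixels" (400x640 bool, what is visible of it).
- bot.spot_point(camera, name): "xyz" ([x, y, z] in mm, in world coordinates, good to about 4 mm: a listed point, or the origin of a listed thing).
The state is a dict: "clock": time; "joint_pos": joint angles; "joint_vel": joint speeds; "joint_torque": joint torques, N m; "ee_pos": TCP position; "ee_rot": TCP orientation; "contact_force": force on the tool from outside, world axes, zero at the start; "torque": the same for the moment, N m; "gripper_width": opening from 0.0 (shut) to 1.0 (fully open); "grip_force": force on a finger pad.
Only numpy, scipy, OpenCV 4.12 (cv2) and the standard library are available. Lean on these libraries where they do the work, as an engineer would, in place of code of your own. Each camera call takes 0.05 s, during which the arm holds its last target. There are 200 camera calls.

## Working session

There is one attempt and no reset: what is moved stays moved. The work goes in short steps, Python scripts to look and compute and a tool call to move; the robot and the scene stay as the last step left them, time stands still between calls to the robot, and variables do not carry over. Pictures are saved under pics/ and viewed, at most 10 in all, crops included, and the job is handed in when it is done.

Besides the shell and the picture viewer there is one more tool, called after "Request:" as a command line: name --pt "numbers of a row" for each row, then --argument value for the rest. move_arm: Moves the arm, as the interface text tells. Its arguments: {"type":"object","properties":{"linear":{"type":"array"},"roll":{"type":"array"},"fingers":{"type":"array"},"force":{"type":"number"}},"required":["linear","roll","fingers"]}

```bash
mkdir -p pics
cat > h.py <<'E'
import numpy as np, cv2
from rig import bot
from scipy.spatial.transform import Rotation as R
def snap(c,n):
    im=bot.snapshot(c); cv2.imwrite(f'pics/{n}.png',im[:,:,::-1]); return im
def ray(c,uv):
    i=bot.camera_info(c);K=np.array(i['camera_matrix']);T=np.array(i['cam_to_world'])
    d=np.linalg.inv(K)@[uv[0],uv[1],1]; d=T[:3,:3]@[d[0],-d[1],-d[2]]
    return T[:3,3],d/np.linalg.norm(d)
def proj(c,p):
    i=bot.camera_info(c);K=np.array(i['camera_matrix']);T=np.array(i['cam_to_world'])
    q=T[:3,:3].T@(np.array(p)-T[:3,3]); q=K@[q[0],-q[1],-q[2]]; return q[:2]/q[2]
E
python3 - <<'E'
from h import *
for c in('side','top'):
    snap(c,c+'0'); i=bot.camera_info(c); print(c,{k:np.round(v,2).tolist() for k,v in i.items()})
    for n in('clamp','lever_knob','trigger_pad','fixed_grip','phone','jaw_pad','tape','cutters','reel'):
        print(c,n,[(np.round(d['xyz']).tolist(),round(d['confidence'],2)) for d in bot.spot_point(c,n)][:3])
print(bot.sense())
E
```

```text
side {'camera_matrix': [[408.84, 0.0, 319.28], [0.0, 408.84, 197.12], [0.0, 0.0, 1.0]], 'cam_to_world': [[1.0, -0.03, 0.03, 626.93], [0.04, 0.35, -0.94, -1089.06], [0.01, 0.94, 0.35, 469.07], [0.0, 0.0, 0.0, 1.0]]}
side clamp [([570.0, 278.0, -0.0], 0.71), ([560.0, -20.0, -2.0], 0.56)]
side lever_knob [([492.0, 48.0, 81.0], 0.87), ([561.0, -18.0, -3.0], 0.46)]
side trigger_pad [([674.0, 4.0, 58.0], 0.53)]
side fixed_grip [([656.0, -46.0, 62.0], 0.88)]
side phone [([453.0, 158.0, 2.0], 0.6)]
side jaw_pad [([558.0, -17.0, -2.0], 0.34)]
side tape [([449.0, 296.0, -4.0], 0.77)]
side cutters [([570.0, 280.0, 2.0], 0.65)]
side reel [([702.0, -412.0, 6.0], 0.57)]
top {'camera_matrix': [[475.1, 0.0, 315.39], [0.0, 475.1, 199.08], [0.0, 0.0, 1.0]], 'cam_to_world': [[0.02, 0.99, -0.11, 452.09], [-1.0, 0.02, 0.0, -52.11], [0.0, 0.11, 0.99, 1328.13], [0.0, 0.0, 0.0, 1.0]]}
top clamp [([564.0, -23.0, -1.0], 0.96)]
top lever_knob [([487.0, 46.0, 80.0], 0.7)]
top trigger_pad [([672.0, 2.0, 60.0], 0.71)]
top fixed_grip [([660.0, -48.0, 63.0], 0.86)]
top phone [([454.0, 163.0, -1.0], 0.58)]
top jaw_p
[... 228 characters left out ...]
618,  0.68910189, -0.19461831,  1.56530855,  0.15729615,
        0.90250838, -0.21510686]), 'joint_vel': array([-2.04917883e-05,  1.73017215e-03,  3.23705287e-04,  1.47635074e-03,
       -8.13741559e-04, -9.85202689e-04, -3.71341732e-05]), 'joint_torque': array([-2.74906424e-04, -5.39565110e+01, -1.26706928e+00, -1.58875412e+01,
        9.94795613e-03,  1.33859943e-03,  2.36683172e-05]), 'ee_pos': array([222.97214164, 583.87945489, 404.71371098]), 'ee_rot': array([-5.69870358e-01, -3.08946144e+00, -9.45699271e-05]), 'contact_force': array([ 0.15725211,  0.24852104, -0.07472228]), 'torque': array([-0.01901861, -0.00583869,  0.0054209 ]), 'grip_force': 0.0, 'gripper_width': 0.9969408220841683}
```

Run:
```python
import cv2,numpy as np
a=cv2.imread('pics/side0.png');b=cv2.imread('pics/top0.png')
cv2.imwrite('pics/ct.png',cv2.resize(b[90:240,200:400],(800,600),interpolation=cv2.INTER_CUBIC))
cv2.imwrite('pics/cs.png',cv2.resize(a[120:270,220:420],(800,600),interpolation=cv2.INTER_CUBIC))
```

```text
(no output)
```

View pics/top0.png

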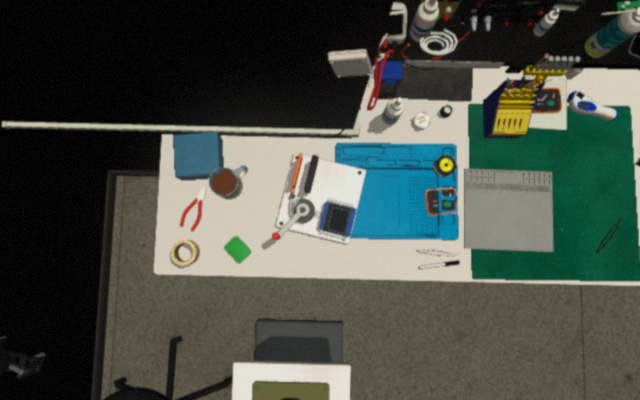

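View pics/ct.png

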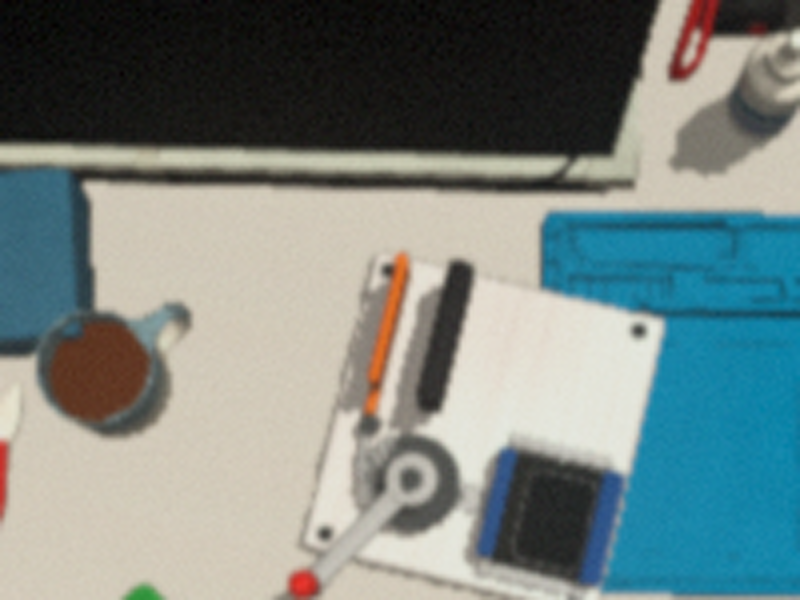

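View pics/cs.png

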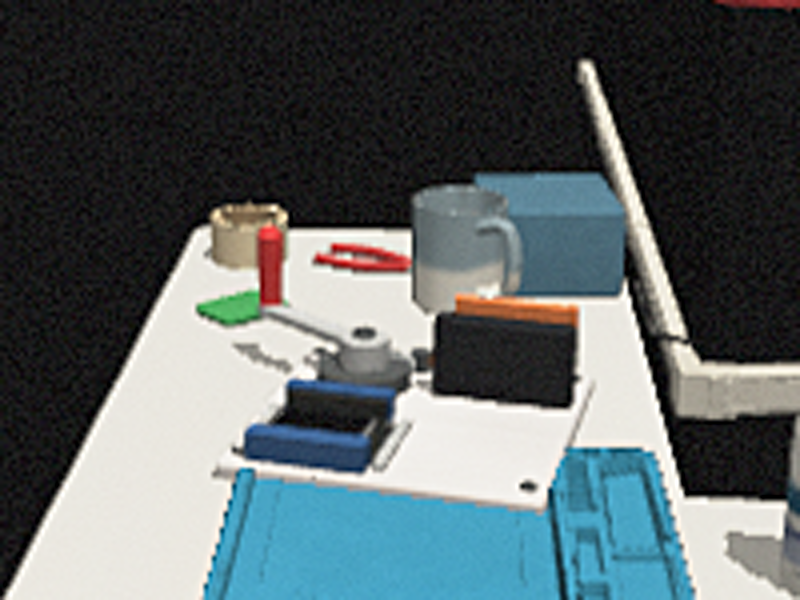

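The top view shows the clamp at about (325,200). The orange trigger runs (301,154)–(293,193), the black grip (315,156)–(307,192), and the red knob is at (276,236). There are two phone candidates. The black one lies between the blue jaws at (338,219) and fits the description; the green one at (237,249) is the look-alike and stays put. The networks' "phone" is the green one, so I won't use it. A pale beam runs along the rear at row ~130, so I'll measure its height.

```bash
cat >> h.py <<'E'
def tri(a,b):
    (o1,d1),(o2,d2)=ray('top',a),ray('side',b)
    s=np.linalg.lstsq(np.c_[d1,-d2],o2-o1,rcond=None)[0]
    p,q=o1+s[0]*d1,o2+s[1]*d2; return (p+q)/2,np.linalg.norm(p-q)
def W(c,p):
    x,y,t=c; return np.array([x+np.cos(t)*p[0]-np.sin(t)*p[1],y+np.sin(t)*p[0]+np.cos(t)*p[1],p[2]])
E
python3 - <<'E'
from h import *
from scipy.optimize import least_squares
T=lambda u,v:(200+u/4,90+v/4)
S=lambda u,v:(220+u/4,120+v/4)
print('beam near',tri((358,133),S(690,400)),'far',tri((3,124),S(583,62)))
print('knob top',tri(T(303,583),S(269,230)))
print('bar top near/far ends',tri(T(430,405),S(437,313)),tri(T(460,265),S(578,323)))
print('trig far top',tri(T(403,255),S(578,307)))
top=[(T(403,257),(145,40,75)),(T(372,408),(55,40,75)),(T(460,263),(150,1,75)),(T(431,408),(50,1,75)),(T(665,318),(155,-145,14)),(T(305,545),(-60,65,14)),(T(410,478),(0,0,60))]
sid=[(S(437,315),(50,-8,75)),(S(578,326),(150,-8,75)),(S(575,405),(150,-8,14)),(S(435,392),(50,-8,14)),(S(578,306),(145,40,75)),(S(547,505),(155,-145,14))]
f=lambda c,tt,ss:np.concatenate([proj('top',W(c,p))-u for u,p in tt]+[proj('side',W(c,p))-u for u,p in ss])
for a,b in((top,[]),([],sid),(top,sid)):
    r=least_squares(f,[561,-21,-.2],args=(a,b),loss='soft_l1',x_scale=[1,1,.01]); print(np.round(r.x,3),np.round(r.fun,1).tolist())
c=r.x
for n,p in dict(pad=(100,44,60),grip=(100,-8,60)).items(): print(n,W(c,p))
# knob via red mask both views
for cam,(x0,x1,y0,y1) in dict(top=(265,285,228,245),side=(280,300,172,200)).items():
    im=cv2.imread(f'pics/{cam}0.png')[y0:y1,x0:x1].astype(int); m=(im[:,:,2]>120)&(im[:,:,1]<90)
    ys,xs=np.nonzero(m); print(cam,xs.mean()+x0,ys.mean()+y0,ys.min()+y0,ys.max()+y0)
for a in(.19,.43,.67):
    k=W(c,(100*np.cos(2.1817+a),100*np.sin(2.1817+a),109)); print(a,k,proj('top',k),proj('side',k))
E
```

```text
beam near (array([ 774.74977723, -163.82477332,   70.12681647]), np.float64(0.4265479726313867)) far (array([773.0097101 , 790.36021361,  80.12691431]), np.float64(0.09026160648170388))
knob top (array([491.91771464,  46.79762583, 105.25398548]), np.float64(2.3752969897092995))
bar top near/far ends (array([614.94456162, -31.14905032,  72.69665203]), np.float64(5.876657863840593)) (array([710.3321168 , -49.02911683,  74.51900538]), np.float64(6.876069144016802))
trig far top (array([714.76383777, -10.54883328,  72.28697637]), np.float64(3.142719680257079))
[ 5.61406e+02 -2.10540e+01 -1.99000e-01] [-0.1, -0.1, 0.1, -5.4, 0.3, -0.2, -0.8, -0.4, 0.1, 0.1, -0.4, 1.6, 0.7, 1.0]
[ 5.69127e+02 -1.73250e+01 -2.18000e-01] [-0.6, -0.5, 0.3, 0.4, -0.1, 1.4, -0.6, 0.6, 1.1, -0.6, 0.1, -1.4]
[ 5.64709e+02 -2.10400e+01 -1.98000e-01] [-0.1, -1.3, 0.1, -6.6, 0.3, -1.4, -0.8, -1.6, 0.1, -1.1, -0.4, 0.4, 0.8, -0.2, -2.1, -0.2, -1.1, 0.5, -1.5, 1.5, -2.0, 1.0, -0.5, -0.6, -0.2, -1.1]
pad [671.41324545   2.41436582  60.        ]
grip [661.17732492 -48.56823838  60.        ]
top 275.64102564102564 235.94871794871796 233 239
side 287.1923076923077 185.31730769230768 177 195
0.19 [508.01636422  61.33681633 109.        ] [270.12495873 228.80761746] [292.8180831  174.95164871]
0.43 [490.06002237  45.49982513 109.        ] [276.06961609 235.97768715] [286.13873346 176.41705675]
0.67 [476.38284004  25.84848455 109.        ] [283.57878391 241.52651956] [280.60725448 178.35662278]
```

Request:
move_arm --pt "-0.15 -0.1 0" --pt "-0.26 -0.174 0" --pt "-0.26 -0.174 0" --pt "-0.26 -0.174 0" --pt "-0.26 -0.174 0" --pt "-0.26 -0.174 0" --pt "-0.26 -0.174 0" --pt "-0.26 -0.174 0" --roll '[0,0,0,0,0,0,0,0]' --fingers '[1,1,1,1,1,1,1,1]' --force 30

```text
clock: 1.8
ee_pos: [388.1, 350.6, 404.9]
ee_rot: [0.57, 3.089, 0.001]
contact_force: [0.0, -0.0, 0.4]
gripper_width: 1.002
grip_force: 0.0
```

Request:
move_arm --pt "-0.26 -0.174 0" --pt "-0.26 -0.174 0" --pt "-0.26 -0.174 0" --pt "-0.26 -0.174 0" --pt "-0.26 -0.174 0" --pt "-0.26 -0.174 0" --pt "-0.26 -0.174 0" --pt "-0.26 -0.174 0" --roll '[0,0,0,0,0,0,0,0]' --fingers '[1,1,1,1,1,1,1,1]'

```text
clock: 2.6
ee_pos: [561.8, 105.3, 404.8]
ee_rot: [0.57, 3.089, 0.0]
contact_force: [0.7, 0.6, 0.0]
gripper_width: 1.003
grip_force: 0.0
```

Request:
move_arm --pt "-0.26 -0.174 0" --pt "-0.26 -0.174 0" --pt "-0.26 -0.174 0" --pt "-0.26 -0.174 0" --pt "-0.12 -0.08 0" --pt "0 0 0" --pt "0 0 0" --pt "0 0 0" --roll '[0,0,0,0,-0.1,-0.11,0,0]' --fingers '[1,1,1,1,1,1,1,1]'

```text
clock: 3.4
ee_pos: [657.6, -29.5, 404.6]
ee_rot: [-0.315, -3.125, -0.001]
contact_force: [-0.4, 0.3, -0.1]
gripper_width: 0.997
grip_force: 0.0
```

Request:
move_arm --pt "0 0 0.2" --pt "0 0 0.3" --pt "0 0 0.3" --pt "0 0 0.3" --pt "0 0 0.2" --pt "0 0 0" --pt "0 0 0" --roll '[0,0,0,0,0,0,0]' --fingers '[1,1,1,1,1,1,1]'

```text
clock: 4.1
ee_pos: [658.0, -29.2, 249.3]
ee_rot: [0.313, 3.126, 0.001]
contact_force: [-0.1, 0.6, 1.1]
gripper_width: 1.0
grip_force: 0.0
```

Run:
```python
from h import *
a=snap('side','s1');b=snap('top','t1')
f=lambda i,x,y:cv2.resize(i[y:y+150,x:x+100],(400,600),interpolation=cv2.INTER_CUBIC)[:,:,::-1]
cv2.imwrite('pics/m1.png',np.hstack([f(a,300,100),f(b,260,110)]))
```

```text
(no output)
```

View pics/m1.png

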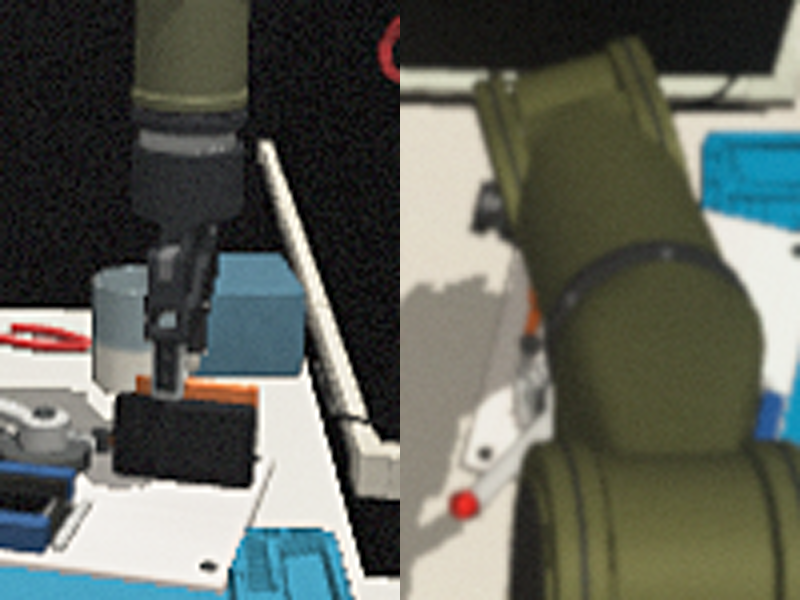

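Request:
move_arm --pt "0 0.025 0" --pt "0 0 0.12" --pt "0 0 0.12" --pt "0 0 0.13" --pt "0 -0.025 0" --pt "0 0 0" --roll '[0,0,0,0,0,0]' --fingers '[1,1,1,1,1,1]'

```text
clock: 4.8
ee_pos: [657.3, -30.8, 203.1]
ee_rot: [-0.314, -3.124, 0.001]
contact_force: [1.5, -0.1, 0.8]
gripper_width: 1.003
grip_force: 0.0
```

Request:
move_arm --pt "0 0 0" --pt "0 0 0" --pt "0 0 0" --pt "0 0 0" --roll '[0,0,0,0]' --fingers '[0.75,0.65,0.58,0.52]' --force 40

```text
clock: 5.2
ee_pos: [659.2, -26.9, 206.3]
ee_rot: [0.31, 3.121, 0.008]
contact_force: [0.5, 5.4, 5.3]
gripper_width: 0.527
grip_force: 4.9
```

Request:
move_arm --pt "0 0 0" --pt "0 0 0" --pt "0 0 0" --pt "0 0 0" --pt "0 0 0" --pt "0 0 0" --pt "0 0 0" --pt "0 0 0" --roll '[0,0,0,0,0,0,0,0]' --fingers '[0.45,0.4,0.3,0.3,0.3,0.3,0.3,0.3]'

```text
clock: 6.0
ee_pos: [658.9, -28.8, 206.8]
ee_rot: [0.315, 3.122, 0.004]
contact_force: [-1.1, 2.3, 8.8]
gripper_width: 0.459
grip_force: 37.7
```

Run:
```python
from h import *
a=snap('side','s2');b=snap('top','t2')
for c in('top','side'): print(c,[(np.round(d['xyz']).tolist(),round(d['confidence'],2)) for d in bot.spot_point(c,'lever_knob')][:2])
for q in(0,.19,.43):
    k=W((563,-21,-.2),(100*np.cos(2.1817+q),100*np.sin(2.1817+q),80)); print(q,k)
```

```text
top []
side [([527.0, 73.0, 84.0], 0.56)]
0 [523.05620574  70.67602358  80.        ]
0.19 [506.46119236  61.48250257  80.        ]
0.43 [488.47540159  45.67896394  80.        ]
```

The trigger is squeezed fully: the opening is 39 mm at 38 N, and the knob has gone to its home spot. Next I let go and rise.

Request:
move_arm --pt "0 0 0" --pt "0 0 0" --pt "0 0 0" --pt "0 0 0" --pt "0 0.025 0" --pt "0 0 0" --pt "0 0 0" --pt "0 0 0" --roll '[0,0,0,0,0,0,0,0]' --fingers '[0.6,0.8,1,1,1,1,1,1]'

```text
clock: 7.0
ee_pos: [658.4, -27.1, 204.3]
ee_rot: [-0.314, -3.126, 0.0]
contact_force: [-0.2, 0.0, -0.6]
gripper_width: 0.997
grip_force: 0.0
```

Request:
move_arm --pt "0 0 -0.15" --pt "0 0 -0.25" --pt "0 0 -0.25" --pt "0 0 -0.25" --pt "0 0 -0.1" --pt "0 0 0" --pt "0 0 0" --roll '[0,0,0,0,0,0,0]' --fingers '[1,1,1,1,1,1,1]'

```text
clock: 7.7
ee_pos: [657.9, -27.1, 323.7]
ee_rot: [-0.313, -3.125, 0.0]
contact_force: [-0.7, -0.7, -0.3]
gripper_width: 1.001
grip_force: 0.0
```

Run:
```python
from h import *
a=snap('side','s3');b=snap('top','t3')
f=lambda i,x,y:cv2.resize(i[y:y+150,x:x+100],(400,600),interpolation=cv2.INTER_CUBIC)[:,:,::-1]
cv2.imwrite('pics/m3.png',np.hstack([f(a,270,130),f(b,240,130)]))
for c in('top','side'): print(c,[(np.round(d['xyz']).tolist(),round(d['confidence'],2)) for d in bot.spot_point(c,'lever_knob')][:2])
print(bot.sense()['joint_pos'])
for q in(0,.1):
    for z in(80,109):
        k=W((563,-21,-.2),(100*np.cos(2.1817+q),100*np.sin(2.1817+q),z)); print(q,z,proj('top',k),proj('side',k))
```

```text
top [([524.0, 74.0, 79.0], 0.5)]
side [([529.0, 73.0, 82.0], 0.77)]
[ 0.12328724  0.83897442 -0.29160422  1.52483     0.29541663  0.82432151
  1.09207363]
0 80 [267.77839092 223.52583425] [298.22923326 183.39757346]
0 109 [266.68968105 222.85701062] [298.17693342 174.1389977 ]
0.1 80 [269.35172797 226.97455827] [295.10994356 183.79500102]
0.1 109 [268.29935487 226.38677367] [295.03146501 174.51012948]
```

View pics/m3.png

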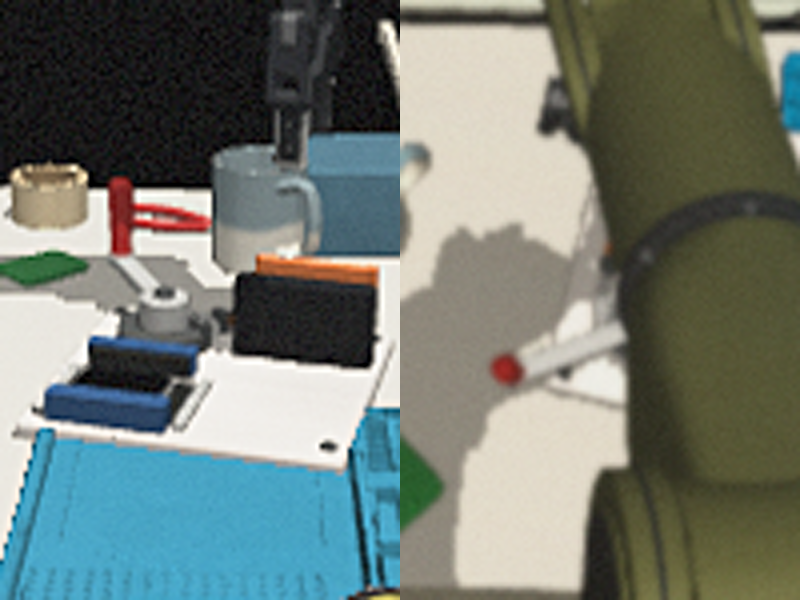

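The side view has the knob at (300,175) and the top view at (267,222). That matches the home prediction, and the trigger is back at rest. Next I move above the knob with the fingers closing along the tangent.

Request:
move_arm --pt "0 0 0" --pt "0 0 0" --pt "0 0 0" --pt "0 0 0" --pt "0 0 0" --pt "0 0 0" --pt "0 0 0" --pt "0 0 0" --roll '[0.153,0.153,0.153,0.153,0.153,0.153,0.153,0.151]' --fingers '[1,1,1,1,1,1,1,1]'

```text
clock: 8.7
ee_pos: [658.2, -26.9, 323.2]
ee_rot: [-1.727, -2.623, 0.001]
contact_force: [-0.5, 0.3, 1.1]
gripper_width: 0.997
grip_force: 0.0
```

Request:
move_arm --pt "0.15 -0.09 0" --pt "0.25 -0.14 0" --pt "0.25 -0.14 0" --pt "0.25 -0.14 0" --pt "0.2 -0.12 0" --pt "0.1 -0.06 0" --pt "0 0 0" --pt "0 0 0" --roll '[0,0,0,0,0,0,0,0]' --fingers '[1,1,1,1,1,1,1,1]'

```text
clock: 9.5
ee_pos: [525.5, 71.7, 324.0]
ee_rot: [1.721, 2.628, -0.0]
contact_force: [1.0, -0.6, -0.1]
gripper_width: 0.999
grip_force: 0.0
```

Request:
move_arm --pt "0 0 0.15" --pt "0 0 0.2" --pt "0 0 0.2" --pt "0 0 0.12" --pt "0 0 0.05" --pt "0 0 0" --roll '[0,0,0,0,0,0]' --fingers '[1,1,1,1,1,1]'

```text
clock: 10.1
ee_pos: [525.5, 71.1, 237.1]
ee_rot: [-1.723, -2.627, 0.001]
contact_force: [1.0, -1.0, -0.0]
gripper_width: 0.998
grip_force: 0.0
```

Request:
move_arm --pt "0 0 0" --pt "0 0 0" --pt "0 0 0" --pt "0 0 0" --pt "0 0 0" --pt "0 0 0" --pt "0 0 0" --pt "0 0 0" --roll '[0,0,0,0,0,0,0,0]' --fingers '[0.8,0.6,0.45,0.35,0.28,0.2,0.15,0.15]' --force 30

```text
clock: 10.9
ee_pos: [525.6, 72.3, 238.3]
ee_rot: [1.72, 2.627, 0.003]
contact_force: [1.7, 1.6, 2.8]
gripper_width: 0.223
grip_force: 29.4
```

Run:
```python
from h import *
a=snap('side','s4');b=snap('top','t4')
f=lambda i,x,y:cv2.resize(i[y:y+150,x:x+100],(400,600),interpolation=cv2.INTER_CUBIC)[:,:,::-1]
cv2.imwrite('pics/m4.png',np.hstack([f(a,250,90),f(b,240,130)]))
```

```text
(no output)
```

View pics/m4.png

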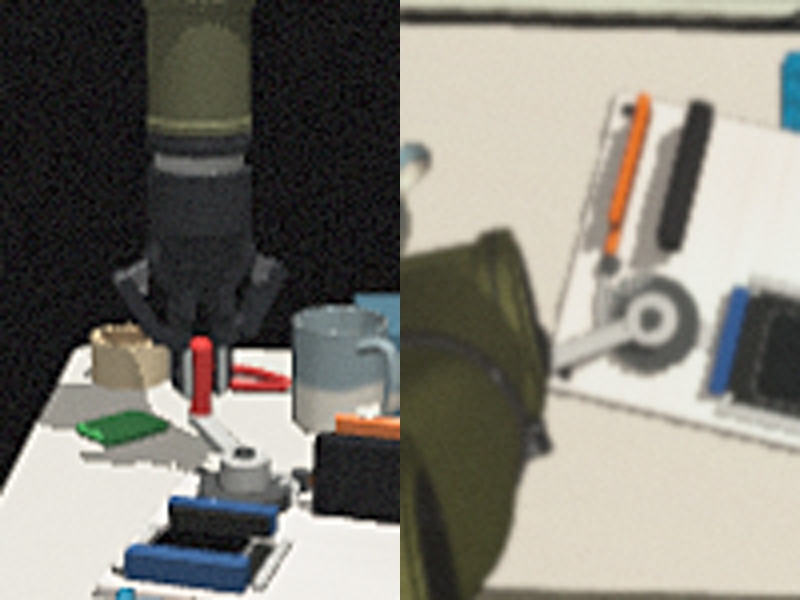

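The pads hold the knob: the opening is 19 mm, and the side view shows the knob between the fingers at (300,184). Now I swing counter-clockwise in small arc steps, 0.05 rad each.

Request:
move_arm --pt "-0.001 -0.0417 0" --pt "-0.001 -0.0417 0" --pt "-0.001 -0.0417 0" --pt "-0.001 -0.0417 0" --pt "0 0 0" --pt "0 0 0" --roll '[-0.0637,-0.0637,-0.0637,-0.0637,0,0]' --fingers '[0.15,0.15,0.15,0.15,0.15,0.15]' --force 40

```text
clock: 11.6
ee_pos: [507.2, 62.1, 238.2]
ee_rot: [1.445, 2.789, 0.001]
contact_force: [1.7, 2.5, 5.3]
gripper_width: 0.217
grip_force: 39.8
```

Request:
move_arm --pt "-0.001 -0.0417 0" --pt "-0.001 -0.0417 0" --pt "-0.001 -0.0417 0" --pt "-0.001 -0.0417 0" --pt "-0.001 -0.0417 0" --pt "0 0 0" --roll '[-0.0637,-0.0637,-0.0637,-0.0637,-0.0637,0]' --fingers '[0.15,0.15,0.15,0.15,0.15,0.15]'

```text
clock: 12.2
ee_pos: [488.6, 45.3, 238.2]
ee_rot: [1.084, 2.948, 0.002]
contact_force: [2.0, 2.0, 5.3]
gripper_width: 0.213
grip_force: 40.0
```

Request:
move_arm --pt "-0.001 -0.0417 0" --pt "-0.001 -0.0417 0" --pt "-0.001 -0.0417 0" --pt "-0.001 -0.0417 0" --pt "0 0 0" --pt "0 0 0" --roll '[-0.0637,-0.0637,-0.0637,-0.0637,0,0]' --fingers '[0.15,0.15,0.15,0.15,0.15,0.15]'

```text
clock: 12.8
ee_pos: [476.9, 28.6, 238.2]
ee_rot: [-0.787, -3.041, 0.001]
contact_force: [1.1, 0.9, 7.4]
gripper_width: 0.216
grip_force: 40.2
```

Request:
move_arm --pt "-0.001 -0.0417 0" --pt "-0.001 -0.0417 0" --pt "0 0 0" --roll '[-0.0637,-0.0637,0]' --fingers '[0.15,0.15,0.15]'

```text
clock: 13.1
ee_pos: [472.8, 20.2, 238.2]
ee_rot: [0.632, 3.077, 0.002]
contact_force: [2.0, 2.4, 6.2]
gripper_width: 0.215
grip_force: 40.2
```

Request:
move_arm --pt "-0.001 -0.0417 0" --pt "-0.001 -0.0417 0" --pt "0 0 0" --roll '[-0.0637,-0.0637,0]' --fingers '[0.15,0.15,0.15]'

```text
clock: 13.4
ee_pos: [469.5, 11.5, 238.2]
ee_rot: [0.477, 3.104, 0.004]
contact_force: [1.9, 4.4, 5.6]
gripper_width: 0.217
grip_force: 40.2
```

Request:
move_arm --pt "0 -0.0167 0" --pt "0 0 0" --roll '[-0.0255,0]' --fingers '[0.15,0.15]'

```text
clock: 13.6
ee_pos: [469.1, 10.1, 238.2]
ee_rot: [0.446, 3.108, 0.005]
contact_force: [2.0, 6.0, 7.0]
gripper_width: 0.218
grip_force: 40.3
```

Request:
move_arm --pt "0 -0.0167 0" --pt "0 0 0" --roll '[-0.0255,0]' --fingers '[0.15,0.15]'

```text
clock: 13.8
ee_pos: [468.0, 6.5, 238.1]
ee_rot: [0.416, 3.114, -0.0]
contact_force: [1.5, 1.1, 6.8]
gripper_width: 0.216
grip_force: 40.2
```

Request:
move_arm --pt "0 -0.0167 0" --pt "0 0 0" --roll '[-0.0255,0]' --fingers '[0.15,0.15]'

```text
clock: 14.0
ee_pos: [467.6, 5.2, 238.2]
ee_rot: [0.385, 3.117, 0.002]
contact_force: [2.9, 3.1, 6.1]
gripper_width: 0.221
grip_force: 40.2
```

Request:
move_arm --pt "0 -0.0167 0" --pt "0 0 0" --roll '[-0.0255,0]' --fingers '[0.15,0.15]'

```text
clock: 14.2
ee_pos: [467.2, 3.6, 238.2]
ee_rot: [0.353, 3.121, 0.003]
contact_force: [2.3, 3.8, 7.1]
gripper_width: 0.217
grip_force: 40.3
```

The push rose to 6 N and fell to about 1 N at 0.90 rad: that is the fourth click. One more small step will make sure it seats, well short of 1.14.

Request:
move_arm --pt "0 -0.0167 0" --pt "0 -0.0125 0" --pt "0 0 0" --pt "0 0 0" --pt "0 0 0" --roll '[-0.0255,-0.0191,0,0,0]' --fingers '[0.15,0.15,0.15,0.15,0.15]'

```text
clock: 14.7
ee_pos: [466.5, 0.5, 238.2]
ee_rot: [0.299, 3.126, 0.004]
contact_force: [2.4, 4.5, 6.9]
gripper_width: 0.216
grip_force: 40.3
```

Run:
```python
from h import *
a=snap('side','s5');b=snap('top','t5')
f=lambda i,x,y:cv2.resize(i[y:y+150,x:x+100],(400,600),interpolation=cv2.INTER_CUBIC)[:,:,::-1]
cv2.imwrite('pics/m5.png',np.hstack([f(a,250,100),f(b,270,130)]))
p=bot.sense()['ee_pos']; g=lambda q:np.arctan2(q[1]+21.5,q[0]-564)
print(p,g(p)-g((525.6,72.3)),bot.sense()['contact_force'])
for c in('top','side'): print(c,[(np.round(d['xyz']).tolist(),round(d['confidence'],2)) for d in bot.spot_point(c,'lever_knob')][:2])
for q in(.67,.92,1.14): print(W((563,-21,-.2),(100*np.cos(2.1817+q),100*np.sin(2.1817+q),80)))
```

```text
[466.51202579   0.48608929 238.18871652] 0.960413362759053 [2.59090564 4.4199386  7.19480944]
top []
side [([468.0, 1.0, 80.0], 0.67)]
[474.76166265  26.05311702  80.        ]
[465.86365142   2.75983554  80.        ]
[463.01978523 -19.01086584  80.        ]
```

View pics/m5.png

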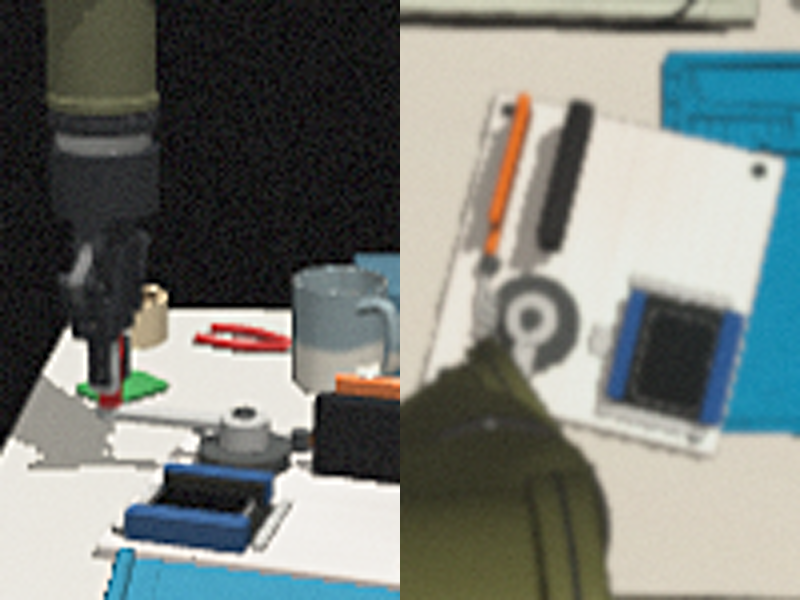

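The fingers still hold the knob at side (278,200). The lever stands at about 0.96 rad, past the fourth click and well short of the fifth. The trigger is back at rest and the jaw is against the phone.

```bash
python3 -c "
from rig import bot
print(bot.finish_job())"
```

```text
the job is handed in; nothing more can be done
None
```

I squeezed and released the trigger, the lever sprang home, and I swung it on four clicks to about 0.96 rad (a fifth would come near 1.14). I handed the job in still gripping the knob; nothing else on the desk was touched on purpose or looked moved in the views I took.

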